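# Post a sample jar into the growth box and press it onto its reader

### The arm

A 6-joint arm with a two-finger parallel gripper is mounted at the origin on the work surface. World frame = base frame: x ahead of the robot, y to its left, z up, the work surface at z = 0. Lengths are in m, angles in rad, forces in N, time in s.
With the tool pointing down it reaches from about 0.425 to 0.95 m from the base axis. Payload 3.5 kg.
Tool frame: the origin (TCP) lies at the very end of the fingers, on their centre line; the grasp point (between the pads) lies 19 mm behind it; z points along the fingers, y is the direction in which the jaws open and shut (so a half turn about z gives the same grasp; the last joint's range is limited). The gripper opens to 85 mm and grips with 20 to 120 N. Pads are 22 mm wide; open, the fingers measure 114 mm over their backs; the gripper's body (76 mm by 85 mm) begins 54 mm behind the grasp point. The pads swing forward as they close: fully open they stand 13 mm farther back than shut.
Start: joints at [-1.317, 0.286, 1.577, -0, 1.279, -0.15], TCP at [0.265, -0.621, 0.231] pointing down, gripper open.
Joint ranges: [-2.77, 2.77], [-0.9, 2.22], [0.21, 2.48], [-1.53, 4.67], [0.24, 2.81], [-2.84, 2.84]. Speed limits (rad/s): [2.79, 2.79, 3.14, 3.14, 3.14, 3.14].

### API

Orientations are given as a unit quaternion [x, y, z, w].
In Python, from plant import get_state, read_camera, get_calibration, ticket, search_frame, cut_out, pinpoint gives the robot as it stands.
- The arm moves only by the tool move_arm, never from a script. Its argument "plan" is a list that holds one entry, the list of rows, each a list of 7 numbers: the turn, a rotation vector about the tool's x, y, z in degrees, then the shift along the tool's x, y, z in m, then the finger opening in m, from 0 to 0.0854. In form: [[[ax, ay, az, x, y, z, hand], ...]]. A call has exactly 5 rows; each row is the pose to reach, as a shift and turn from the pose measured when the call began, along the tool's axes at that moment; what a row does not reach only later rows make up. A row lasts 1/8 s, in which the tool goes at most 62.5 mm and 10.7 degrees, less where a joint would pass 70% of its speed; a pose out of reach is approached as far as the arm can. A call with a gripper value outside its range is refused whole. The fingers move at their own pace and stop on an object; "force" is the grip in N (left out, the last holds). Time passes only in rows, so rows that repeat a pose let the fingers close, or fill a call up. It gives the time, the measured TCP pose, the force and the opening at its end, in the units of the state.
- get_state(): the state, without advancing time (a new reading comes with each control period).
- read_camera(name): name is "scene" or "side" or "wrist"; returns the picture (384x512x3 uint8, red, green, blue); there is no depth.
- get_calibration(name): a dict with "mtx" (3x3 intrinsics, pixels), "extrinsics" (4x4, takes a point from camera to world coordinates); the wrist camera has in their place "hand_eye" (4x4, takes a point from camera to tool coordinates, whose origin is the TCP and whose axes are the flange's). Camera axes: x right, y up, looking along -z (the intrinsics and any distortion apply to the point x, -y, -z); pixel columns grow to the right and rows downward; lengths in m; the calibration is good to about 2 mm. The wrist camera is an equidistant fisheye: a pixel r from the principal point sees the ray r / f radians off the axis. A picture is of the moment at which its call begins: read the wrist's pose just before it. get_calibration takes no time and is no camera call.
- ticket.sign_off(): hands the job in, once; it reports no verdict.
Trained networks look in the newest picture that a camera, given by its name, has taken for a name from the list of things; names that differ only in an ending like _2 or _b are one class to them, and where a whole thing is asked for, a point or a joint stands for the part that bears it (a point fixed in the world has none). Each returns a list of dicts, best first, with "p" (0 to 1); they miss things now and then, are a little off and sometimes report something else, mostly with a low value. They report only what shows in the picture. A call takes as long as a camera call. They do not tell look-alikes from the thing itself.
- search_frame(camera, query): "centre" ([column, row] in pixels, amid what is visible of it).
- cut_out(camera, query): "pixels" (384x512 bool, what is visible of it) and "centre" ([column, row] in pixels, amid what is visible of it).
- pinpoint(camera, query): "centre" ([column, row] in pixels: a listed point, or the origin of a listed thing).
The state is a dict: "time": time; "qpos": joint angles; "dq": joint speeds; "joint_efforts": joint torques, N m; "eef_pos": TCP position; "tcp_rot": TCP orientation; "contact_force": force on the tool from outside, world axes, zero at the start; "wrist_torque": the same for the moment, N m; "opening": opening from 0.0 (shut) to 1.0 (fully open).
Only numpy, scipy, OpenCV 4.12 (cv2) and the standard library are available. Lean on these libraries where they do the work, as an engineer would, in place of code of your own. Each camera call takes 0.05 s, during which the arm holds its last target.

### The job

Take the push bar by its upright post and use its nose to push the capped jar along the lane, through the growth box's sprung flap, until it stands against the reader pad on the steel stop inside. Press it on the pad for about a second with some 12 N beyond what sliding it takes, so that the reader registers it (it needs at least 5 N; more than 20 N would crack it), then draw the bar right back out so that the flap falls shut behind it, and leave the bar lying on the bench. The jar must stay upright; do not disturb the loose things round about.

Things in the scene. Friction and masses are not known exactly. Their poses are not given: they have to be found in the camera images.
- chamber: Growth box, fixed: clear walls and roof, white frame, 130 mm wide, 95 mm high, 200 mm long, no floor (things slide on the bench). Origin: on the bench, mid-lane, in the flap's plane. x points level into the box along the lane, y left across it, z up. Doorway 70 mm high, 72 mm wide; lintel and jambs reach 8 mm out in front of the flap's plane.
- flap (a joint): Grey sprung flap in the doorway, 54 mm wide, 62 high, 4 thick, hinged at its top edge 66 mm above the bench. 0 = shut, grows swinging inward, to 1.45 rad. Spring: 0.056 N m when shut, plus 0.14 N m per rad; the jar needs up to about 8 N to pass, and the flap drags a few N on what is under it. It falls shut once nothing lies within some 65 mm inside its plane.
- stop: Fixed steel stop plate across the lane in the box, 50 mm wide, 42 high, 8 thick, 137 to 165 mm inside the flap's plane. Origin: on the bench, middle of its face to the jar; x points on inward, away from the jar. In front of the plate stands the reader, a black pad 36 mm wide, 34 high, unyielding, 1 to 9 mm proud by an adjustment that is not measured: the jar meets the pad, so feel for it.
- lane_mouth (a point): Outer, open end of the lane: on the bench, mid-lane, 110 mm in front of the flap's plane; axes as the growth box's. Two straight aluminium rails, 20 mm high, 8 thick, 56 mm clear between them, run from here to 185 mm inside the flap's plane.
- jar_center (a point): Centre (half-way up) of the upright round jar, amber with white screw cap, 48 mm diameter, 42 mm high, 0.14 to 0.28 kg, standing on the bench in the lane in front of the flap. Its centre is 24 mm from the reader pad's face, so 25 to 33 mm from the stop's origin, when home.
- bar_grip (a point): Push bar, loose, about 0.2 kg: a straight white bar 250 mm long, 34 wide, 36 high, lying on the bench, with a square aluminium post 22 x 22 mm rising from 36 to 92 mm above its underside. This point is on the post's axis, 68 mm above the underside, where to grip it. x axis along the bar to the nose, z up. Nose 175 mm ahead of the post's axis, tail 75 mm behind it.
- bar_nose (a point): Centre of the push bar's flat nose face, 18 mm above its underside, 175 mm ahead of the post's axis; axes as at bar_grip.
Mind the look-alikes: they are no part of the job. What is meant by the part that bears jar_center is not purple, and is the larger of those in its own colour.

How it is judged:
By the outcome, as a careful person would: the job done as asked, in the order asked, and still so for the second after the job is handed in, with the robot touching nothing.
It also fails if it takes over 51 s, if anything falls off the work surface, if the arm or the gripper's body presses on something with over 40 N, if the wrist force passes 120 N, or if a joint passes its speed limit or range.

## Working session

There is one attempt and no reset: what is moved stays moved. The work goes in short steps, Python scripts to look and compute and a tool call to move; the robot and the scene stay as the last step left them, time stands still between calls to the robot, and variables do not carry over. Pictures are saved under pics/ and viewed, and the job is handed in when it is done.

Besides the shell and the picture viewer there is one more tool, called after ">>>" by a JSON object that holds its "fn" and its "kwargs". move_arm: Moves the arm, as the interface text tells. Its arguments: {"type":"object","properties":{"plan":{"type":"array","items":{"type":"array","items":{"type":"array","items":{"type":"number"}}}},"force":{"type":"number"}},"required":["plan"]}

```bash
mkdir -p pics; ls; python3 - <<'E'
from plant import *
import cv2,numpy as np
np.set_printoptions(precision=4,suppress=True)
s=get_state();print(s)
for c in ["scene","side","wrist"]:
    im=read_camera(c);cv2.imwrite(f"pics/{c}0.png",im[:,:,::-1]);print(c,get_calibration(c))
E
```

```text
pics
{'time': 0.0, 'qpos': array([-1.317 ,  0.2872,  1.5782,  0.    ,  1.2786, -0.15  ]), 'dq': array([-0.0018,  0.0007, -0.0009,  0.0003, -0.0008, -0.0014]), 'joint_efforts': array([ -0.0002, -40.5984, -29.2623,  -0.0002,   0.0059,   0.    ]), 'eef_pos': array([ 0.2651, -0.62  ,  0.2299]), 'tcp_rot': array([ 0.9797,  0.2005, -0.    , -0.0012]), 'contact_force': array([-0.2893, -0.4836, -0.0237]), 'wrist_torque': array([-0.0588,  0.007 , -0.0404]), 'opening': 1.000073967509247}
scene {'mtx': array([[375.4326,   0.    , 260.6526],
       [  0.    , 375.4326, 190.4549],
       [  0.    ,   0.    ,   1.    ]]), 'extrinsics': array([[ 0.2969, -0.5637,  0.7708,  1.1682],
       [ 0.9547,  0.1604, -0.2505, -0.1937],
       [ 0.0175,  0.8103,  0.5858,  0.5608],
       [ 0.    ,  0.    ,  0.    ,  1.    ]])}
side {'mtx': array([[460.    ,   0.    , 248.9986],
       [  0.    , 460.    , 193.6471],
       [  0.    ,   0.    ,   1.    ]]), 'extrinsics': array([[-0.9383,  0.1987, -0.2829,  0.2562],
       [-0.3456, -0.5561,  0.7559,  0.8059],
       [-0.0071,  0.807 ,  0.5905,  0.6636],
       [ 0.    ,  0.    ,  0.    ,  1.    ]])}
wrist {'mtx': array([[297.3186,   0.    , 259.8011],
       [  0.    , 297.3186, 198.4762],
       [  0.    ,   0.    ,   1.    ]]), 'hand_eye': array([[ 0.0003,  0.9555,  0.295 ,  0.0751],
       [ 1.    , -0.    , -0.0009, -0.0006],
       [-0.0008,  0.295 , -0.9555, -0.1415],
       [ 0.    ,  0.    ,  0.    ,  1.    ]])}
```

View pics/scene0.png

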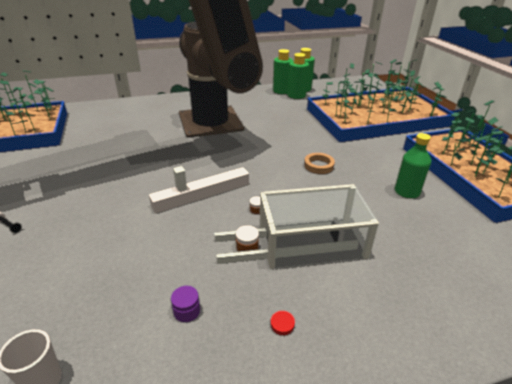

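View pics/side0.png

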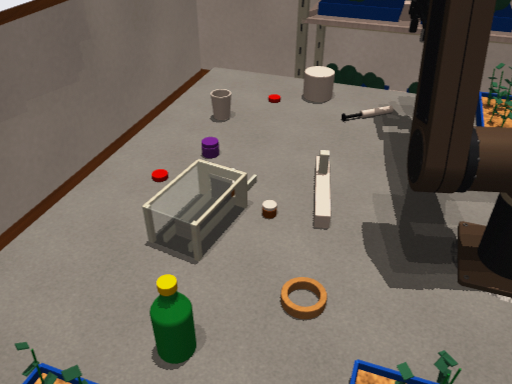

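View pics/wrist0.png

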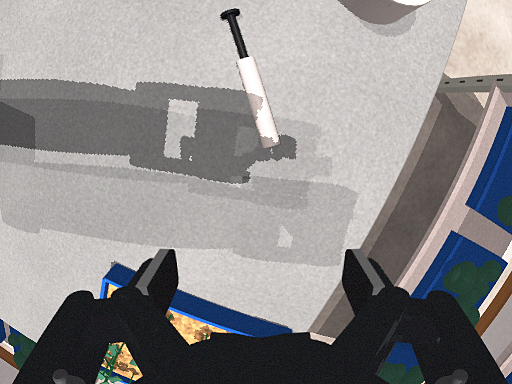

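The candidates for the jar in the scene view are:
- amber with a white cap, in the lane, at (247,238)
- a smaller amber one beside the box, at (256,204)
- a purple one at (186,303)

I choose (247,238) because it is the larger amber one and stands between the rails. The push bar is at (200,188), with its post at (180,178).

```bash
cat > h.py <<'E'
from plant import *
import cv2,numpy as np
from scipy.spatial.transform import Rotation as R
np.set_printoptions(precision=4,suppress=True)
def ray(cam,px,st=None):
    c=get_calibration(cam);K=c["mtx"];u=(px[0]-K[0,2])/K[0,0];v=(px[1]-K[1,2])/K[1,1]
    if cam=="wrist":
        r=np.hypot(u,v);k=np.sin(r)/r if r>1e-9 else 1;d=np.array([u*k,-v*k,-np.cos(r)])
        T=np.eye(4);T[:3,:3]=R.from_quat(st["tcp_rot"]).as_matrix();T[:3,3]=st["eef_pos"];E=T@c["hand_eye"]
    else: d=np.array([u,-v,-1.]);E=c["extrinsics"]
    d=E[:3,:3]@d;return E[:3,3],d/np.linalg.norm(d)
def atz(cam,px,z,st=None):
    o,d=ray(cam,px,st);return o+d*(z-o[2])/d[2]
def proj(cam,P,st=None):
    c=get_calibration(cam);K=c["mtx"]
    if cam=="wrist":
        T=np.eye(4);T[:3,:3]=R.from_quat(st["tcp_rot"]).as_matrix();T[:3,3]=st["eef_pos"];E=T@c["hand_eye"]
    else:E=c["extrinsics"]
    p=np.linalg.inv(E)@np.append(P,1);x,y,z=p[0],-p[1],-p[2]
    if cam=="wrist":
        r=np.hypot(x,y);t=np.arctan2(r,z);x,y=x/r*t,y/r*t
    else:x,y=x/z,y/z
    return np.array([K[0,0]*x+K[0,2],K[1,1]*y+K[1,2]])
E
python3 - <<'E'
from h import *
for cam in["scene","side"]:
    im=read_camera(cam)
    for q,z in [("chamber",0),("stop",0),("lane_mouth",0),("jar_center",.021),("bar_grip",.068),("bar_nose",.018)]:
        for r in pinpoint(cam,q)[:3]: print(cam,q,round(r["p"],2),r["centre"],atz(cam,r["centre"],z))
    b=im[:,:,::-1]
    x0,y0,x1,y1=(140,150,400,280) if cam=="scene" else (130,130,350,270)
    cv2.imwrite(f"pics/{cam}c.png",cv2.resize(b[y0:y1,x0:x1],None,fx=3,fy=3,interpolation=cv2.INTER_CUBIC))
E
```

```text
scene chamber 0.56 [267.2, 245.8] [ 0.6252 -0.      0.    ]
scene lane_mouth 0.82 [216.0, 251.0] [ 0.6099 -0.1071  0.    ]
scene jar_center 0.8 [245.3, 238.6] [ 0.6125 -0.0445  0.021 ]
scene jar_center 0.67 [185.0, 303.5] [ 0.74   -0.1874  0.021 ]
scene jar_center 0.45 [254.6, 204.9] [0.5088 0.0064 0.021 ]
scene bar_grip 0.97 [181.8, 177.0] [ 0.4178 -0.1448  0.068 ]
scene bar_nose 0.6 [244.9, 177.4] [0.3876 0.0162 0.018 ]
side chamber 0.67 [223.0, 197.9] [ 0.6273 -0.0062  0.    ]
side lane_mouth 0.62 [247.8, 178.4] [ 0.5999 -0.1046  0.    ]
side jar_center 0.66 [209.7, 144.8] [ 0.7459 -0.1952  0.021 ]
side jar_center 0.63 [269.3, 206.8] [0.5031 0.0153 0.021 ]
side bar_grip 0.74 [322.7, 159.9] [ 0.4208 -0.1473  0.068 ]
side bar_nose 0.82 [322.1, 220.0] [0.3801 0.0174 0.018 ]
```

View pics/scenec.png

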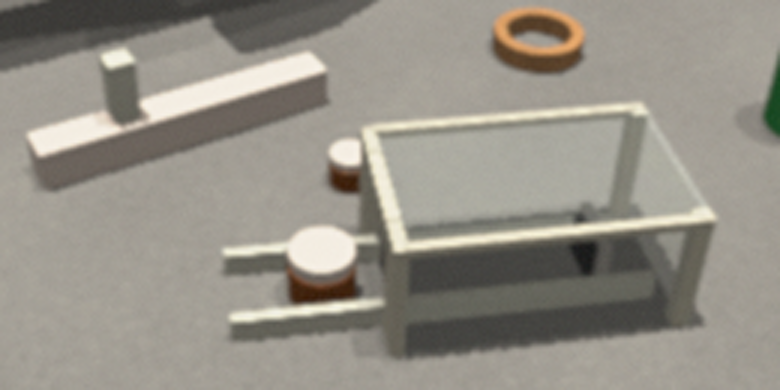

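View pics/sidec.png

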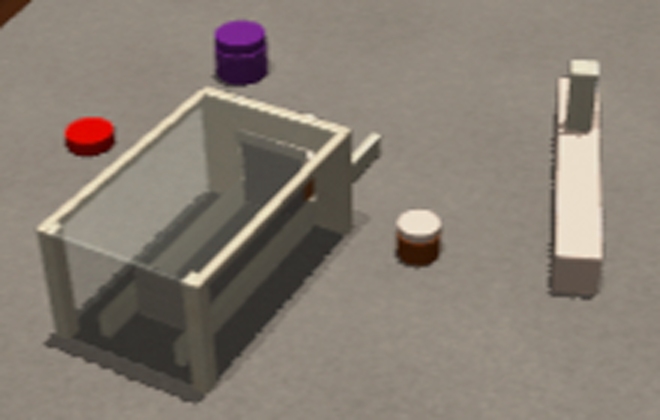

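The crops confirm it: the jar in the lane at crop (320,262) is the larger amber one, and the smaller amber look-alike stands outside the box. I'll move over the bar and look with the wrist camera.

```bash
cat >> h.py <<'E'
def rel(target,yawdeg,st=None):
    """tool-down target pose -> shift in tool axes, az deg"""
    st=st or get_state();M=R.from_quat(st["tcp_rot"])
    y=np.radians(yawdeg);Rt=np.array([[np.cos(y),np.sin(y),0],[np.sin(y),-np.cos(y),0],[0,0,-1]]).T if 0 else np.column_stack([[np.cos(y),np.sin(y),0],[np.sin(y),-np.cos(y),0],[0,0,-1]])
    rv=(M.inv()*R.from_matrix(Rt)).as_rotvec(degrees=True)
    return rv, M.inv().apply(np.array(target)-st["eef_pos"])
def yaw(st): 
    x=R.from_quat(st["tcp_rot"]).as_matrix()[:,0];return np.degrees(np.arctan2(x[1],x[0]))
E
python3 -c "
from h import *
print(rel([.43,-.19,.23],100),yaw(get_state()))"
```

```text
(array([  0.0023,   0.0033, -76.8646]), array([ 0.3207, -0.3313,  0.0013])) 23.13537123219005
```

>>> {"fn": "move_arm", "kwargs": {"plan": [[[0, 0, -9.6, 0.04, -0.0415, 0, 0.085], [0, 0, -19.2, 0.08, -0.083, 0, 0.085], [0, 0, -28.8, 0.12, -0.1245, 0, 0.085], [0, 0, -38.4, 0.16, -0.166, 0, 0.085], [0, 0, -48, 0.2, -0.207, 0, 0.085]]]}}

```text
time: 1.48
eef_pos: [0.3683, -0.35, 0.2316]
tcp_rot: [0.812, 0.584, 0.0, 0.0]
contact_force: [0.9, 0.3, -0.1]
opening: 1.001
```

```bash
python3 -c "
from h import *
print(rel([.43,-.19,.23],100),yaw(get_state()))"
```

```text
(array([  0.0408,   0.0284, -28.572 ]), array([0.1714, 0.0075, 0.0016])) 71.42796454318889
```

>>> {"fn": "move_arm", "kwargs": {"plan": [[[0, 0, -9.6, 0.057, 0.0025, 0, 0.085], [0, 0, -19.2, 0.114, 0.005, 0, 0.085], [0, 0, -28.5, 0.171, 0.0075, 0, 0.085], [0, 0, -28.5, 0.171, 0.0075, 0, 0.085], [0, 0, -28.5, 0.171, 0.0075, 0, 0.085]]]}}

```text
time: 2.1
eef_pos: [0.4299, -0.1906, 0.2318]
tcp_rot: [0.643, 0.766, -0.0, 0.001]
contact_force: [0.4, 0.2, -0.5]
opening: 0.997
```

```bash
python3 - <<'E'
from h import *
s=get_state();im=read_camera("wrist");print(s["eef_pos"],yaw(s))
cv2.imwrite("pics/w1.png",im[:,:,::-1])
for q,z in [("chamber",0),("stop",0),("lane_mouth",0),("jar_center",.021),("bar_grip",.068),("bar_nose",.018)]:
    for r in pinpoint("wrist",q)[:3]: print(q,round(r["p"],2),r["centre"],atz("wrist",r["centre"],z,s))
E
```

```text
[ 0.4299 -0.1906  0.2318] 99.91361244803936
chamber 0.88 [424.3, 60.5] [0.6238 0.0026 0.    ]
lane_mouth 0.71 [402.1, 136.7] [ 0.6113 -0.1109  0.    ]
jar_center 0.91 [464.4, 212.0] [ 0.7439 -0.1917  0.021 ]
jar_center 0.86 [344.9, 24.3] [0.4983 0.0089 0.021 ]
jar_center 0.69 [421.0, 89.1] [ 0.6141 -0.0433  0.021 ]
bar_grip 0.68 [255.4, 140.5] [ 0.4178 -0.1488  0.068 ]
```

View pics/w1.png

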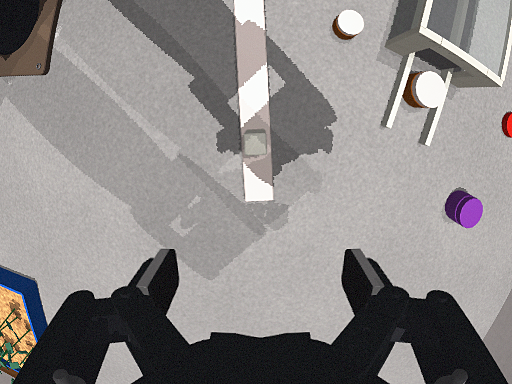

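The wrist view shows the post at (255,141), the bar's tail at (259,200) and the jar in the lane at (423,90), with the rail ends at (389,126) and (428,145). Next I'll measure the bar's heading from its edges, and the lane from the rail ends and roof corners.

```bash
python3 - <<'E'
from h import *
s=get_state();im=read_camera("wrist")
a=im[115:215,205:305,::-1];b=im[0:160,372:512,::-1]
cv2.imwrite("pics/w2.png",np.hstack([cv2.resize(a,(400,400)),]))
cv2.imwrite("pics/w3.png",cv2.resize(b,None,fx=4,fy=4))
A=lambda p,z:atz("wrist",p,z,s)
L=np.array([A((246,201),.036),A((236,5),.036)]);Rr=np.array([A((273,199),.036),A((264,5),.036)])
for e in(L,Rr): d=e[1]-e[0];print(e[0],np.degrees(np.arctan2(d[1],d[0])))
# joint fit chamber from roof corners
import scipy.optimize as so
obs=[("scene",(362/3+140,128/3+150),(0,1)),("scene",(643/3+140,106/3+150),(1,1)),("scene",(713/3+140,217/3+150),(1,-1)),("scene",(393/3+140,249/3+150),(0,-1)),
("side",(350/3+130,130/3+130),(0,1)),("side",(206/3+130,89/3+130),(0,-1)),("side",(192/3+130,283/3+130),(1,1)),("side",(38/3+130,230/3+130),(1,-1))]
def f(p):
    r=[]
    for c,px,(i,j) in obs:
        x=-.008*(1-i)+.2*i;y=.065*j
        P=[p[0]+np.cos(p[2])*x-np.sin(p[2])*y,p[1]+np.sin(p[2])*x+np.cos(p[2])*y,.095]
        r+=list(proj(c,P)-px)
    return r
o=so.least_squares(f,[.625,0,1.4],x_scale=[.01,.01,.1]);print(o.x,np.degrees(o.x[2]),np.reshape(o.fun,(-1,2)))
E
```

```text
[ 0.4186 -0.2254  0.036 ] 102.39625816336535
[ 0.4498 -0.2175  0.036 ] 102.58440293411734
[0.6252 0.0019 1.4238] 81.57511255209754 [[-0.227  -0.8549]
 [ 0.2808 -0.8244]
 [ 1.089   0.956 ]
 [ 0.3315  0.2783]
 [ 0.7824 -0.9759]
 [ 0.2103 -1.7188]
 [ 1.1349  1.0431]
 [-0.91   -0.8601]]
```

View pics/w3.png

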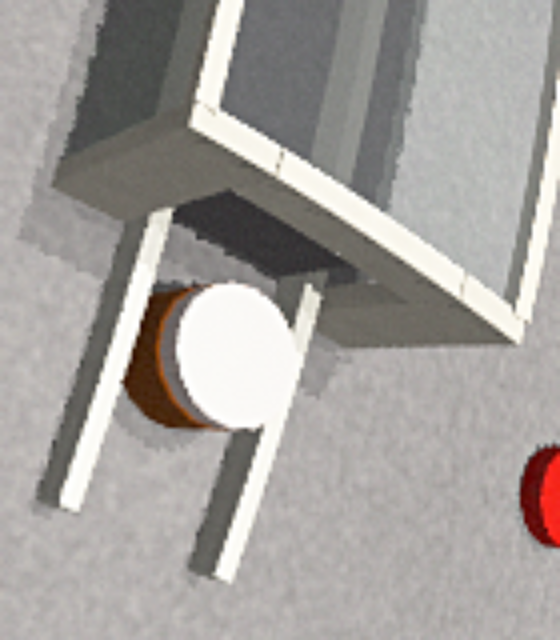

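View pics/w2.png

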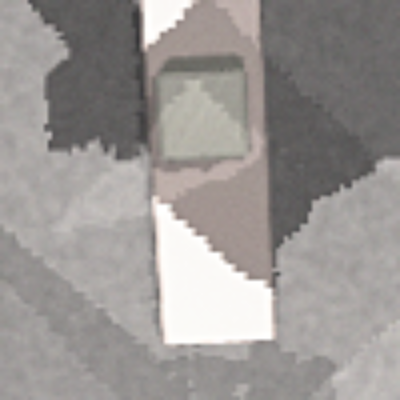

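```bash
python3 - <<'E'
from h import *
s=get_state()
A=lambda p,z:atz("wrist",p,z,s)
print("post",A((255.6,143.7),.092))
a,b=A((372+69/4,508/4),.02),A((372+222/4,578/4),.02);print("rails",a,b,(a+b)/2,np.linalg.norm(a-b),np.degrees(np.arctan2(b[1]-a[1],b[0]-a[0]))+90)
# rail centre further in, left (160,212), right (314,280)
c,d=A((372+160/4,212/4),.02),A((372+313/4,282/4),.02)
for e,f in((a,c),(b,d)):print("rail dir",np.degrees(np.arctan2(*(f-e)[1::-1])))
a,b=A((420,30.5),.095),A((502.5,85.),.095);print("front",a,b,(a+b)/2,np.linalg.norm(a-b),np.degrees(np.arctan2(b[1]-a[1],b[0]-a[0]))+90)
print("cap",A((372+238/4,356/4),.042))
print(rel([.418,-.148,.12],102.5)); print(rel([.418,-.148,.049],102.5))
E
```

```text
post [ 0.4181 -0.1494  0.092 ]
rails [ 0.5792 -0.1039  0.02  ] [ 0.6418 -0.1122  0.02  ] [ 0.6105 -0.1081  0.02  ] 0.0631520240381696 82.44629843646824
rail dir 82.62345139798789
rail dir 82.43006694708528
front [0.561  0.0027 0.095 ] [ 0.6889 -0.0145  0.095 ] [ 0.6249 -0.0059  0.095 ] 0.12902015754815385 82.31202183597088
cap [ 0.6171 -0.0433  0.042 ]
(array([ 0.0216,  0.0312, -2.6624]), array([ 0.0445, -0.0041,  0.1114]))
(array([ 0.0216,  0.0312, -2.6624]), array([ 0.0445, -0.0041,  0.1824]))
```

>>> {"fn": "move_arm", "kwargs": {"plan": [[[0, 0, -2.6, 0.0445, -0.004, 0.03, 0.085], [0, 0, -2.6, 0.0445, -0.004, 0.085, 0.085], [0, 0, -2.6, 0.0445, -0.004, 0.135, 0.085], [0, 0, -2.6, 0.0445, -0.004, 0.17, 0.085], [0, 0, -2.6, 0.0445, -0.004, 0.182, 0.085]]], "force": 90}}

```text
time: 3.12
eef_pos: [0.4166, -0.1473, 0.0473]
tcp_rot: [0.627, 0.779, -0.0, -0.002]
contact_force: [0.7, 0.2, 0.7]
opening: 0.996
```

>>> {"fn": "move_arm", "kwargs": {"plan": [[[0, 0, 0, 0, 0, 0.001, 0.01], [0, 0, 0, 0, 0, 0.001, 0.01], [0, 0, 0, 0, 0, 0.001, 0.01], [0, 0, 0, 0, 0, 0.001, 0.01], [0, 0, 0, 0, 0, 0.001, 0.01]]], "force": 90}}

```text
time: 3.75
eef_pos: [0.4178, -0.148, 0.0477]
tcp_rot: [0.627, 0.779, -0.0, -0.0]
contact_force: [0.1, 0.5, 6.0]
opening: 0.251
```

```bash
python3 - <<'E'
from h import *
s=get_state();im=read_camera("wrist");print(s["eef_pos"],yaw(s),s["opening"]*.0854,s["contact_force"],R.from_quat(s["tcp_rot"]).as_matrix())
cv2.imwrite("pics/w4.png",im[:,:,::-1])
E
```

```text
[ 0.4178 -0.148   0.0477] 102.41445173444926 0.0214266705517473 [0.0825 0.5252 5.9973] [[-0.215   0.9766 -0.0008]
 [ 0.9766  0.215   0.0003]
 [ 0.0005 -0.0008 -1.    ]]
```

View pics/w4.png

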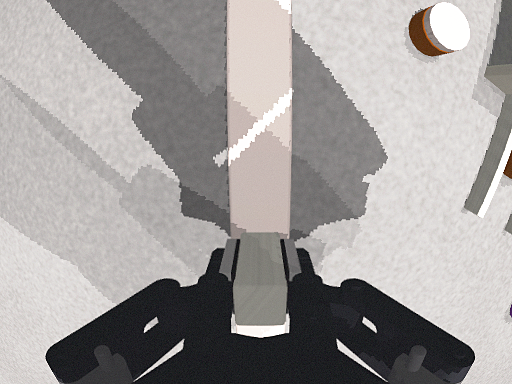

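```bash
python3 -c "
from h import *
for t in ([.418,-.148,.11],[.43,-.27,.115],[.5865,-.2904,.11]): print(rel(t,82.4))"
```

```text
(array([-0.0486, -0.0248, 20.0098]), array([-0.    ,  0.0002, -0.0622]))
(array([-0.0486, -0.0248, 20.0098]), array([-0.1217, -0.0143, -0.0673]))
(array([-0.0486, -0.0248, 20.0098]), array([-0.1753,  0.1341, -0.0625]))
```

>>> {"fn": "move_arm", "kwargs": {"plan": [[[0, 0, 0, 0, 0, -0.03, 0.01], [0, 0, 0, -0.01, 0, -0.062, 0.01], [0, 0, 3, -0.05, 0.01, -0.064, 0.01], [0, 0, 8, -0.09, 0.03, -0.064, 0.01], [0, 0, 14, -0.125, 0.06, -0.064, 0.01]]]}}

```text
time: 4.42
eef_pos: [0.5033, -0.2582, 0.111]
tcp_rot: [0.718, 0.696, -0.0, -0.001]
contact_force: [0.2, -0.3, -2.1]
opening: 0.244
```

```bash
python3 -c "
from h import *
print(get_state()['contact_force'])
for t in ([.5865,-.2904,.11],): print(rel(t,82.4))"
```

```text
[ 0.1557 -0.2866 -2.1251]
(array([-0.1179, -0.0405,  5.7627]), array([-0.0295,  0.0842,  0.0008]))
```

>>> {"fn": "move_arm", "kwargs": {"plan": [[[0, 0, 3, -0.015, 0.04, 0, 0.01], [0, 0, 5.7, -0.0295, 0.075, 0, 0.01], [0, 0, 5.7, -0.0295, 0.084, 0, 0.01], [0, 0, 5.7, -0.0295, 0.084, 0, 0.01], [0, 0, 5.7, -0.0295, 0.084, 0, 0.01]]]}}

```text
time: 5.05
eef_pos: [0.585, -0.2895, 0.1101]
tcp_rot: [0.752, 0.659, -0.001, -0.002]
contact_force: [0.1, -0.8, -1.0]
opening: 0.243
```

```bash
python3 - <<'E'
from h import *
s=get_state();im=read_camera("wrist");print(s["eef_pos"],yaw(s),s["opening"],s["contact_force"])
cv2.imwrite("pics/w5.png",im[:,:,::-1])
for c in("scene","side"):
    b=read_camera(c)[:,:,::-1];x0,y0,x1,y1=(100,150,400,280) if c=="scene" else (130,70,350,270)
    cv2.imwrite(f"pics/{c}5.png",cv2.resize(b[y0:y1,x0:x1],None,fx=2.6,fy=2.6,interpolation=cv2.INTER_CUBIC))
print(rel([.5865,-.2904,.0485],82.4))
E
```

```text
[ 0.585  -0.2895  0.1101] 82.49292751952285 0.2434877263070882 [ 0.1131 -0.8015 -1.0431]
(array([-0.146 , -0.0406,  0.0661]), array([-0.0004,  0.0012,  0.0624]))
```

View pics/w5.png

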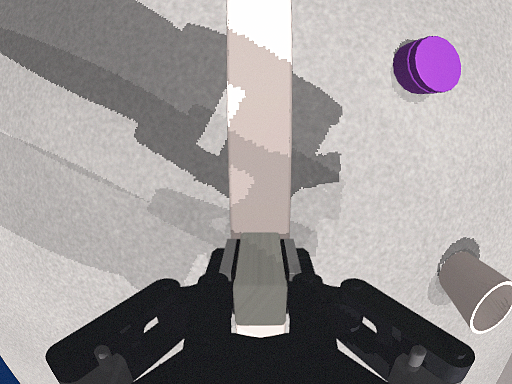

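View pics/scene5.png

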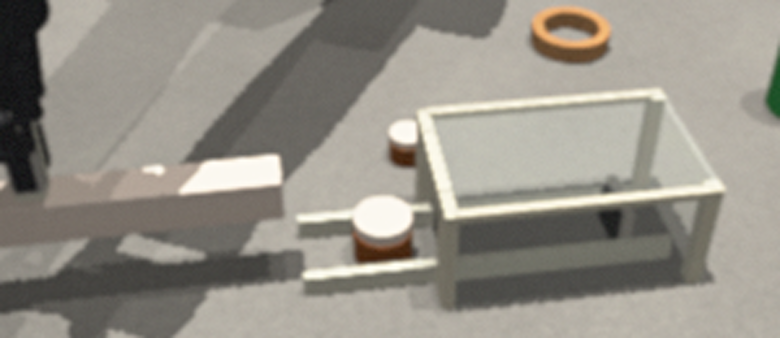

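>>> {"fn": "move_arm", "kwargs": {"plan": [[[0, 0, 0, 0, 0.001, 0.03, 0.01], [0, 0, 0, 0, 0.001, 0.05, 0.01], [0, 0, 0, 0, 0.001, 0.0615, 0.01], [0, 0, 0, 0, 0.001, 0.0615, 0.01], [0, 0, 0, 0, 0.001, 0.0615, 0.01]]]}}

```text
time: 5.82
eef_pos: [0.5865, -0.2902, 0.0496]
tcp_rot: [0.752, 0.659, -0.001, -0.001]
contact_force: [0.4, 0.6, -1.8]
opening: 0.243
```

```bash
python3 - <<'E'
from h import *
s=get_state();print(s["eef_pos"],yaw(s),s["opening"],s["contact_force"],s["wrist_torque"])
for c in("scene",):
    b=read_camera(c)[:,:,::-1];x0,y0,x1,y1=(100,150,400,280) if c=="scene" else (130,70,350,270)
    for r in pinpoint(c,"bar_nose")[:2]:print(r["p"],r["centre"],atz(c,r["centre"],.019))
    for q in("lane_mouth","jar_center"):
      for r in pinpoint(c,q)[:1]:print(r["p"],r["centre"],atz(c,r["centre"],.0))
    cv2.imwrite(f"pics/{c}6.png",cv2.resize(b[y0:y1,x0:x1],None,fx=2.6,fy=2.6,interpolation=cv2.INTER_CUBIC))
print(rel([.5865+.02*.132,-.2904+.02*.991,.0485],82.4))
E
```

```text
[ 0.5865 -0.2902  0.0496] 82.46690971452747 0.24294454705083524 [ 0.4248  0.5624 -1.8036] [-0.094  -0.0089 -0.0121]
0.62 [208.9, 247.3] [ 0.6145 -0.1217  0.019 ]
0.83 [213.9, 249.3] [ 0.6039 -0.1103  0.    ]
0.95 [184.6, 301.3] [ 0.7184 -0.1872  0.    ]
(array([-0.1289, -0.0339,  0.0654]), array([0.0197, 0.0001, 0.001 ]))
```

View pics/scene6.png

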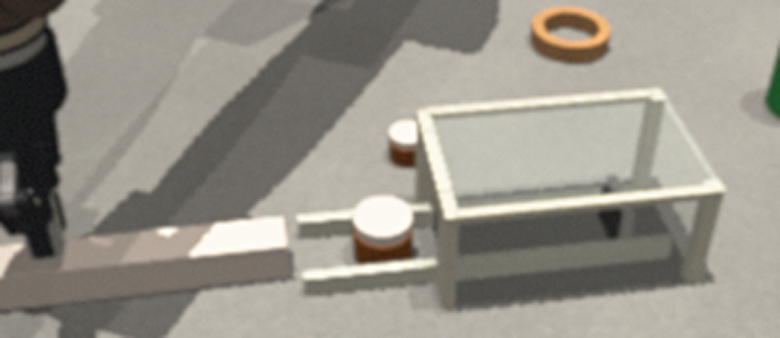

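>>> {"fn": "move_arm", "kwargs": {"plan": [[[0, 0, 0, 0.01, 0, 0.0005, 0.01], [0, 0, 0, 0.02, 0, 0.001, 0.01], [0, 0, 0, 0.029, 0, 0.001, 0.01], [0, 0, 0, 0.037, 0, 0.001, 0.01], [0, 0, 0, 0.043, 0, 0.001, 0.01]]]}}

```text
time: 6.65
eef_pos: [0.5922, -0.2467, 0.0486]
tcp_rot: [0.752, 0.659, -0.001, -0.001]
contact_force: [0.1, -0.1, -2.0]
opening: 0.243
```

>>> {"fn": "move_arm", "kwargs": {"plan": [[[0, 0, 0, 0.004, 0, 0, 0.01], [0, 0, 0, 0.009, 0, 0, 0.01], [0, 0, 0, 0.014, 0, 0, 0.01], [0, 0, 0, 0.019, 0, 0, 0.01], [0, 0, 0, 0.024, 0, 0, 0.01]]]}}

```text
time: 7.28
eef_pos: [0.5954, -0.2229, 0.0487]
tcp_rot: [0.752, 0.659, -0.001, -0.001]
contact_force: [-0.4, -1.6, -2.1]
opening: 0.245
```

```bash
cat > m.py <<'E'
from h import *
s=get_state();d=np.array([np.cos(np.radians(82.4)),np.sin(np.radians(82.4)),0]);O=np.array([.6255,.002,0])
rp=s["eef_pos"]-O;print("nose s %.4f lat %.4f z %.4f yaw %.2f open %.4f"%(rp@d+.175,rp@[-d[1],d[0],0],rp[2],yaw(s),s["opening"]),"Fpush",-s["contact_force"]@d,s["contact_force"],s["wrist_torque"],s["time"])
E
python3 m.py; python3 - <<'E'
from h import *
for c in("scene",):
    b=read_camera(c)[:,:,::-1];x0,y0,x1,y1=(160,170,380,280)
    cv2.imwrite(f"pics/{c}7.png",cv2.resize(b[y0:y1,x0:x1],None,fx=3.2,fy=3.2,interpolation=cv2.INTER_CUBIC))
E
```

```text
nose s -0.0519 lat 0.0001 z 0.0487 yaw 82.49 open 0.2451 Fpush 1.6737004236697042 [-0.3604 -1.6404 -2.1382] [-0.306   0.0709 -0.0323] 7.275
```

View pics/scene7.png

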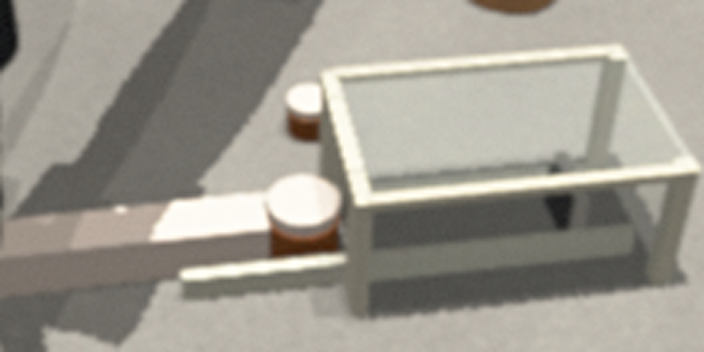

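>>> {"fn": "move_arm", "kwargs": {"plan": [[[0, 0, 0, 0.006, 0, 0, 0.01], [0, 0, 0, 0.012, 0, 0, 0.01], [0, 0, 0, 0.018, 0, 0, 0.01], [0, 0, 0, 0.024, 0, 0, 0.01], [0, 0, 0, 0.03, 0, 0, 0.01]]]}}

```text
time: 7.95
eef_pos: [0.5998, -0.1948, 0.0497]
tcp_rot: [0.751, 0.66, -0.002, 0.001]
contact_force: [-1.5, -9.3, -0.8]
opening: 0.247
```

```bash
python3 m.py
```

```text
nose s -0.0234 lat -0.0005 z 0.0497 yaw 82.60 open 0.2472 Fpush 9.455966380430997 [-1.5167 -9.3374 -0.758 ] [-1.5294  0.3755  0.1234] 7.95
```

>>> {"fn": "move_arm", "kwargs": {"plan": [[[0, 0, 0, 0.006, 0, 0, 0.01], [0, 0, 0, 0.012, 0, 0, 0.01], [0, 0, 0, 0.018, 0, 0, 0.01], [0, 0, 0, 0.024, 0, 0, 0.01], [0, 0, 0, 0.03, 0, 0, 0.01]]]}}

```text
time: 8.57
eef_pos: [0.6041, -0.1673, 0.0506]
tcp_rot: [0.751, 0.66, -0.003, 0.004]
contact_force: [-1.4, -8.6, -0.3]
opening: 0.246
```

```bash
python3 m.py; python3 - <<'E'
from h import *
for c in("scene",):
    b=read_camera(c)[:,:,::-1];x0,y0,x1,y1=(160,170,380,280)
    cv2.imwrite(f"pics/{c}8.png",cv2.resize(b[y0:y1,x0:x1],None,fx=3.2,fy=3.2,interpolation=cv2.INTER_CUBIC))
E
```

```text
nose s 0.0044 lat -0.0012 z 0.0506 yaw 82.66 open 0.2456 Fpush 8.731344780522672 [-1.4033 -8.6215 -0.2667] [-1.3558  0.3098  0.0126] 8.575
```

View pics/scene8.png

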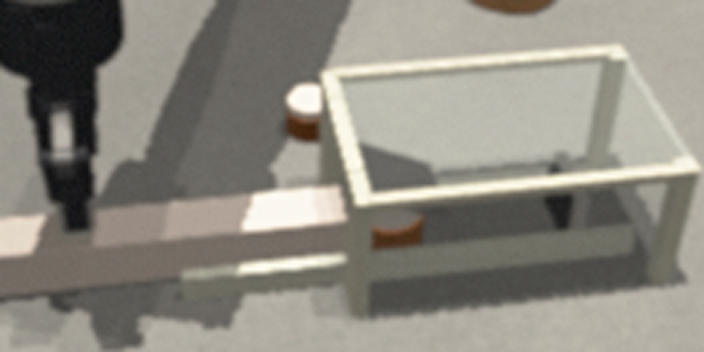

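```bash
cat >> m.py <<'E'
print("rel to s+.03:",*rel(O+d*(rp@d+.03)+[0,0,.049],82.4,s))
E
python3 m.py
```

```text
nose s 0.0053 lat -0.0010 z 0.0504 yaw 82.67 open 0.2459 Fpush 6.9199325311368955 [-0.7021 -6.8876 -0.6698] [-1.0835  0.2007  0.0787] 8.625
rel to s+.03: [0.0719 0.4694 0.2675] [ 0.03   -0.0009  0.0012]
```

>>> {"fn": "move_arm", "kwargs": {"plan": [[[0, 0.5, 0.2, 0.006, -0.0005, 0.001, 0.01], [0, 0.5, 0.2, 0.013, -0.001, 0.001, 0.01], [0, 0.5, 0.2, 0.02, -0.001, 0.001, 0.01], [0, 0.5, 0.2, 0.026, -0.001, 0.001, 0.01], [0, 0.5, 0.2, 0.032, -0.001, 0.001, 0.01]]]}}

```text
time: 9.25
eef_pos: [0.6073, -0.1355, 0.0495]
tcp_rot: [0.752, 0.659, -0.0, 0.001]
contact_force: [-0.8, -5.7, -1.0]
opening: 0.247
```

```bash
python3 m.py
```

```text
nose s 0.0363 lat -0.0001 z 0.0495 yaw 82.51 open 0.2468 Fpush 5.717731960421683 [-0.841  -5.6562 -0.9851] [-1.0965  0.17   -0.0444] 9.25
rel to s+.03: [0.1135 0.1291 0.1054] [ 0.03   -0.0001  0.0004]
```

>>> {"fn": "move_arm", "kwargs": {"plan": [[[0, 0.4, 0, 0.005, 0, 0.001, 0.01], [0, 0.4, 0, 0.01, 0, 0.001, 0.01], [0, 0.4, 0, 0.015, 0, 0.001, 0.01], [0, 0.4, 0, 0.02, 0, 0.001, 0.01], [0, 0.4, 0, 0.025, 0, 0.001, 0.01]]]}}

```text
time: 9.88
eef_pos: [0.6106, -0.1117, 0.0486]
tcp_rot: [0.752, 0.66, 0.002, 0.0]
contact_force: [0.4, -4.9, -1.7]
opening: 0.245
```

```bash
python3 m.py; python3 - <<'E'
from h import *
for c in("scene",):
    b=read_camera(c)[:,:,::-1];x0,y0,x1,y1=(160,170,380,280)
    cv2.imwrite(f"pics/{c}9.png",cv2.resize(b[y0:y1,x0:x1],None,fx=3.2,fy=3.2,interpolation=cv2.INTER_CUBIC))
E
```

```text
nose s 0.0603 lat -0.0002 z 0.0486 yaw 82.53 open 0.2449 Fpush 4.797049365753732 [ 0.3589 -4.8874 -1.7184] [-0.8714  0.1108 -0.0574] 9.875
rel to s+.03: [ 0.1406 -0.1284  0.1329] [ 0.03   -0.0002 -0.0003]
```

View pics/scene9.png

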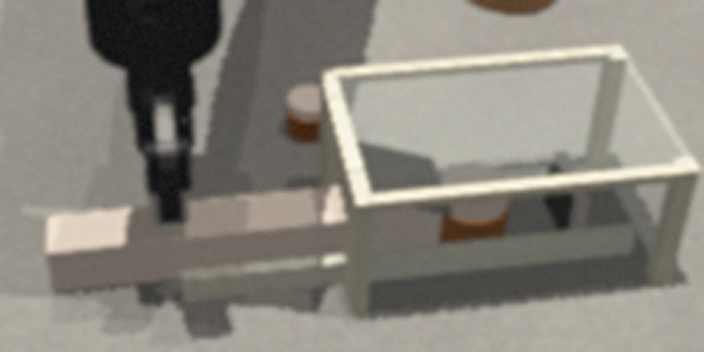

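>>> {"fn": "move_arm", "kwargs": {"plan": [[[0, 0, 0, 0.004, 0, 0, 0.01], [0, 0, 0, 0.007, 0, 0, 0.01], [0, 0, 0, 0.01, 0, 0, 0.01], [0, 0, 0, 0.013, 0, 0, 0.01], [0, 0, 0, 0.016, 0, 0, 0.01]]]}}

```text
time: 10.55
eef_pos: [0.6124, -0.0944, 0.0482]
tcp_rot: [0.752, 0.66, 0.002, -0.001]
contact_force: [-0.7, -4.3, -3.6]
opening: 0.248
```

```bash
python3 m.py; python3 - <<'E'
from h import *
for c in("scene",):
    b=read_camera(c)[:,:,::-1];x0,y0,x1,y1=(250,200,380,270)
    cv2.imwrite(f"pics/{c}10.png",cv2.resize(b[y0:y1,x0:x1],None,fx=6,fy=6,interpolation=cv2.INTER_CUBIC))
E
```

```text
nose s 0.0777 lat 0.0003 z 0.0482 yaw 82.53 open 0.2477 Fpush 4.36669843136652 [-0.7073 -4.311  -3.6212] [-1.1213  0.1411  0.0184] 10.55
rel to s+.03: [ 0.0818 -0.2182  0.1308] [ 0.03    0.0003 -0.0006]
```

View pics/scene10.png

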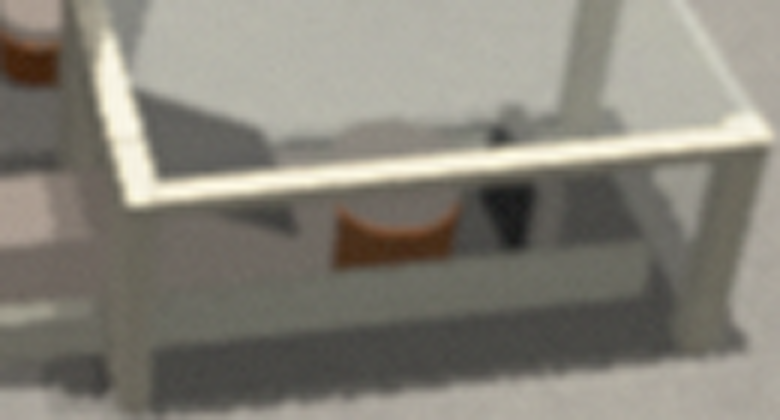

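>>> {"fn": "move_arm", "kwargs": {"plan": [[[0, 0, 0, 0.002, 0, 0, 0.01], [0, 0, 0, 0.004, 0, 0, 0.01], [0, 0, 0, 0.006, 0, 0, 0.01], [0, 0, 0, 0.008, 0, 0, 0.01], [0, 0, 0, 0.01, 0, 0, 0.01]]]}}

```text
time: 11.22
eef_pos: [0.6137, -0.084, 0.0482]
tcp_rot: [0.752, 0.66, 0.002, -0.001]
contact_force: [-0.8, -4.4, -3.0]
opening: 0.247
```

```bash
python3 m.py
```

```text
nose s 0.0882 lat 0.0004 z 0.0482 yaw 82.54 open 0.2469 Fpush 4.440177112984753 [-0.807  -4.3719 -2.9573] [-1.105   0.1239 -0.0055] 11.225
rel to s+.03: [ 0.0728 -0.2437  0.1353] [ 0.03    0.0004 -0.0007]
```

>>> {"fn": "move_arm", "kwargs": {"plan": [[[0, 0, 0, 0.0008, 0, 0, 0.01], [0, 0, 0, 0.0016, 0, 0, 0.01], [0, 0, 0, 0.0024, 0, 0, 0.01], [0, 0, 0, 0.0032, 0, 0, 0.01], [0, 0, 0, 0.004, 0, 0, 0.01]]]}}

```text
time: 11.85
eef_pos: [0.6141, -0.0799, 0.0482]
tcp_rot: [0.752, 0.66, 0.002, -0.001]
contact_force: [-0.5, -4.1, -3.4]
opening: 0.248
```

```bash
python3 m.py; python3 - <<'E'
from h import *
for c in("scene",):
    b=read_camera(c)[:,:,::-1];x0,y0,x1,y1=(250,200,380,270)
    cv2.imwrite(f"pics/{c}11.png",cv2.resize(b[y0:y1,x0:x1],None,fx=6,fy=6,interpolation=cv2.INTER_CUBIC))
E
```

```text
nose s 0.0923 lat 0.0004 z 0.0482 yaw 82.53 open 0.2477 Fpush 4.143435598164893 [-0.4836 -4.1156 -3.3851] [-1.0423  0.132   0.0306] 11.85
rel to s+.03: [ 0.0646 -0.2456  0.1322] [ 0.03    0.0005 -0.0007]
```

View pics/scene11.png

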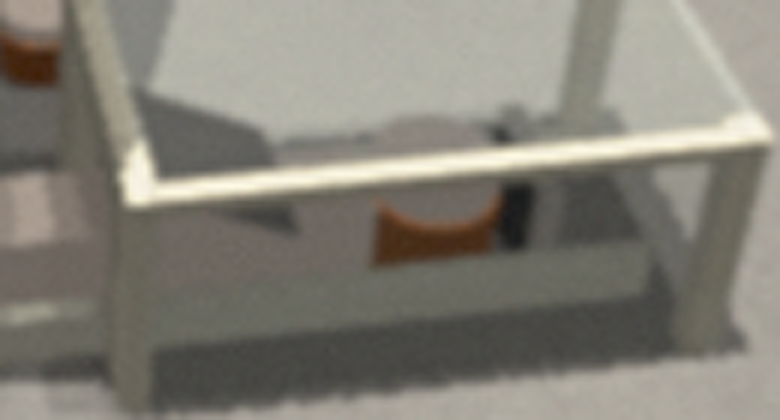

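Jar edge is at crop x≈500, close to the black pad. I'll keep feeling forward.

>>> {"fn": "move_arm", "kwargs": {"plan": [[[0, 0, 0, 0.0008, 0, 0, 0.01], [0, 0, 0, 0.0016, 0, 0, 0.01], [0, 0, 0, 0.0024, 0, 0, 0.01], [0, 0, 0, 0.0032, 0, 0, 0.01], [0, 0, 0, 0.004, 0, 0, 0.01]]]}}

```text
time: 12.52
eef_pos: [0.6148, -0.0779, 0.0488]
tcp_rot: [0.751, 0.66, 0.001, 0.001]
contact_force: [-1.9, -10.9, -1.7]
opening: 0.246
```

```bash
python3 m.py
```

```text
nose s 0.0944 lat 0.0001 z 0.0488 yaw 82.63 open 0.2465 Fpush 11.015743163109624 [ -1.8655 -10.8645  -1.7388] [-2.0777  0.4282  0.0954] 12.525
rel to s+.03: [ 0.1003 -0.0217  0.227 ] [ 0.03    0.0002 -0.0002]
```

>>> {"fn": "move_arm", "kwargs": {"plan": [[[0, 0, -0.1, 0.001, 0, 0, 0.01], [0, 0, -0.1, 0.0018, 0, 0, 0.01], [0, 0, -0.1, 0.0024, 0, 0, 0.01], [0, 0, -0.1, 0.0028, 0, 0, 0.01], [0, 0, -0.1, 0.0028, 0, 0, 0.01]]]}}

```text
time: 13.15
eef_pos: [0.6153, -0.0778, 0.0496]
tcp_rot: [0.75, 0.661, -0.001, 0.002]
contact_force: [-2.8, -11.0, -1.8]
opening: 0.248
```

```bash
python3 m.py
```

```text
nose s 0.0945 lat -0.0004 z 0.0496 yaw 82.81 open 0.2478 Fpush 11.28242959986409 [ -2.8023 -11.0085  -1.8335] [-2.0731  0.481   0.0659] 13.15
rel to s+.03: [0.1417 0.2588 0.4127] [ 0.03   -0.0002  0.0005]
```

>>> {"fn": "move_arm", "kwargs": {"plan": [[[0, 0.2, 0.4, 0.0028, 0, 0.0005, 0.01], [0, 0.2, 0.4, 0.0034, 0, 0.0005, 0.01], [0, 0.2, 0.4, 0.004, 0, 0.0005, 0.01], [0, 0.2, 0.4, 0.004, 0, 0.0005, 0.01], [0, 0.2, 0.4, 0.004, 0, 0.0005, 0.01]]]}}

```text
time: 13.78
eef_pos: [0.6154, -0.0777, 0.0501]
tcp_rot: [0.751, 0.66, -0.003, 0.003]
contact_force: [-4.4, -14.2, -0.7]
opening: 0.244
```

```bash
python3 m.py
```

```text
nose s 0.0946 lat -0.0005 z 0.0501 yaw 82.61 open 0.2444 Fpush 14.615222987426609 [ -4.4468 -14.1514  -0.669 ] [-2.515   0.813   0.3642] 13.775
rel to s+.03: [0.1013 0.4711 0.2109] [ 0.03   -0.0004  0.0008]
```

>>> {"fn": "move_arm", "kwargs": {"plan": [[[0, 0.3, 0.2, 0.0044, -0.0004, 0.0005, 0.01], [0, 0.3, 0.2, 0.0045, -0.0004, 0.0005, 0.01], [0, 0.3, 0.2, 0.0045, -0.0004, 0.0005, 0.01], [0, 0.3, 0.2, 0.0045, -0.0004, 0.0005, 0.01], [0, 0.3, 0.2, 0.0045, -0.0004, 0.0005, 0.01]]]}}

```text
time: 14.4
eef_pos: [0.6153, -0.0776, 0.0506]
tcp_rot: [0.751, 0.66, -0.004, 0.004]
contact_force: [-4.5, -16.3, -1.1]
opening: 0.247
```

```bash
python3 m.py
```

```text
nose s 0.0948 lat -0.0004 z 0.0506 yaw 82.60 open 0.2466 Fpush 16.78478975185111 [ -4.5373 -16.3281  -1.1127] [-2.7275  0.7666  0.3348] 14.4
rel to s+.03: [0.0915 0.6296 0.2049] [ 0.03   -0.0003  0.0013]
```

>>> {"fn": "move_arm", "kwargs": {"plan": [[[0, 0.4, 0.2, 0.0044, -0.0003, 0.001, 0.01], [0, 0.4, 0.2, 0.0044, -0.0003, 0.001, 0.01], [0, 0.4, 0.2, 0.0044, -0.0003, 0.001, 0.01], [0, 0.4, 0.2, 0.0044, -0.0003, 0.001, 0.01], [0, 0.4, 0.2, 0.0044, -0.0003, 0.001, 0.01]]]}}

```text
time: 15.02
eef_pos: [0.6154, -0.0776, 0.0508]
tcp_rot: [0.751, 0.66, -0.004, 0.005]
contact_force: [-4.0, -16.2, 0.2]
opening: 0.244
```

```bash
python3 m.py
```

```text
nose s 0.0948 lat -0.0005 z 0.0508 yaw 82.61 open 0.2443 Fpush 16.62433372995544 [ -4.0344 -16.2334   0.2293] [-2.6907  0.8167  0.3242] 15.025
rel to s+.03: [0.0832 0.6914 0.2065] [ 0.03   -0.0004  0.0014]
```

>>> {"fn": "move_arm", "kwargs": {"plan": [[[0, 0.4, 0.2, 0.0044, -0.0003, 0.001, 0.01], [0, 0.4, 0.2, 0.0044, -0.0003, 0.001, 0.01], [0, 0.4, 0.2, 0.0044, -0.0003, 0.001, 0.01], [0, 0.4, 0.2, 0.0044, -0.0003, 0.001, 0.01], [0, 0.4, 0.2, 0.0044, -0.0003, 0.001, 0.01]]]}}

```text
time: 15.65
eef_pos: [0.6154, -0.0776, 0.0509]
tcp_rot: [0.751, 0.66, -0.005, 0.005]
contact_force: [-5.0, -17.0, -0.4]
opening: 0.242
```

```bash
python3 m.py; python3 - <<'E'
from h import *
for c in("scene","side"):
    b=read_camera(c)[:,:,::-1];x0,y0,x1,y1=(250,200,380,270) if c=="scene" else (130,130,260,260)
    cv2.imwrite(f"pics/{c}12.png",cv2.resize(b[y0:y1,x0:x1],None,fx=4.5,fy=4.5,interpolation=cv2.INTER_CUBIC))
E
```

```text
nose s 0.0948 lat -0.0005 z 0.0509 yaw 82.60 open 0.2418 Fpush 17.471760049517766 [ -5.0301 -16.9554  -0.3665] [-2.6712  0.8966  0.3612] 15.65
rel to s+.03: [0.068  0.7489 0.1994] [ 0.03   -0.0004  0.0015]
```

View pics/scene12.png

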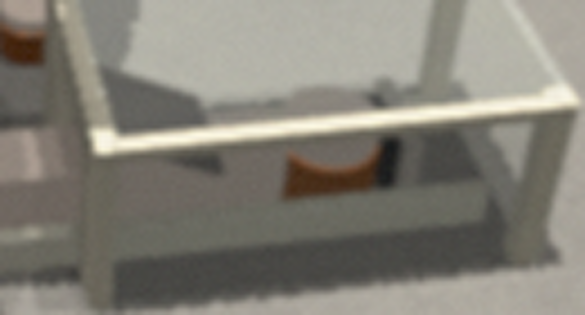

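View pics/side12.png

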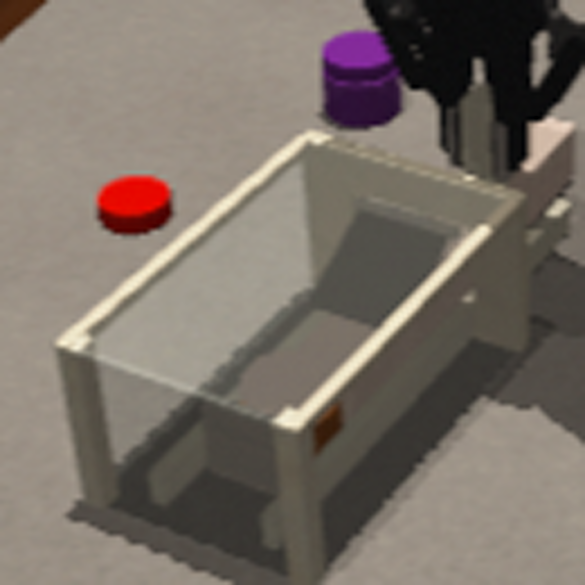

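The jar stands against the pad and was held at about 12 N net for over a second. Now I'll draw the bar back.

>>> {"fn": "move_arm", "kwargs": {"plan": [[[0, 0.3, 0.1, -0.002, -0.0003, 0.0005, 0.01], [0, 0.6, 0.2, -0.008, -0.0003, 0.001, 0.01], [0, 0.6, 0.2, -0.018, -0.0003, 0.001, 0.01], [0, 0.6, 0.2, -0.03, -0.0003, 0.001, 0.01], [0, 0.6, 0.2, -0.042, -0.0003, 0.001, 0.01]]]}}

```text
time: 16.38
eef_pos: [0.6094, -0.1203, 0.0503]
tcp_rot: [0.752, 0.659, -0.001, 0.002]
contact_force: [0.4, 0.4, -5.7]
opening: 0.248
```

```bash
sed -i 's/+.03:/-.06:/;s/rp@d+.03/rp@d-.06/' m.py; python3 m.py; python3 - <<'E'
from h import *
for c in("scene",):
    b=read_camera(c)[:,:,::-1];x0,y0,x1,y1=(250,200,380,270) 
    cv2.imwrite(f"pics/{c}13.png",cv2.resize(b[y0:y1,x0:x1],None,fx=4.5,fy=4.5,interpolation=cv2.INTER_CUBIC))
E
```

```text
nose s 0.0517 lat -0.0003 z 0.0503 yaw 82.47 open 0.2483 Fpush -0.45156671356934336 [ 0.3543  0.4083 -5.7329] [-0.715   0.1351  0.0428] 16.375
rel to s-.06: [0.0575 0.2391 0.0713] [-0.06   -0.0003  0.0016]
```

View pics/scene13.png

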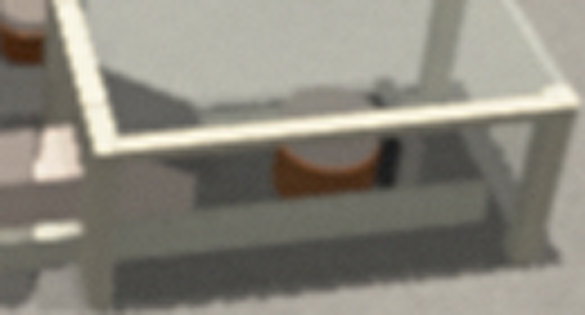

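>>> {"fn": "move_arm", "kwargs": {"plan": [[[0, 0.2, 0, -0.012, 0, 0.001, 0.01], [0, 0.2, 0, -0.026, 0, 0.0015, 0.01], [0, 0.2, 0, -0.042, 0, 0.0015, 0.01], [0, 0.2, 0, -0.058, 0, 0.0015, 0.01], [0, 0.2, 0, -0.074, 0, 0.0015, 0.01]]]}}

```text
time: 17.05
eef_pos: [0.6003, -0.1968, 0.0505]
tcp_rot: [0.753, 0.659, 0.0, 0.002]
contact_force: [0.6, -0.4, -1.6]
opening: 0.244
```

```bash
python3 m.py
```

```text
nose s -0.0254 lat -0.0013 z 0.0505 yaw 82.38 open 0.2441 Fpush 0.3121575295100742 [ 0.6124 -0.3966 -1.6129] [-0.0609 -0.0213  0.0238] 17.05
rel to s-.06: [ 0.1879  0.1089 -0.0233] [-0.06   -0.0013  0.0016]
```

>>> {"fn": "move_arm", "kwargs": {"plan": [[[0, 0, 0, -0.016, 0, 0, 0.01], [0, 0, 0, -0.036, 0, 0, 0.01], [0, 0, 0, -0.056, 0, 0, 0.01], [0, 0, 0, -0.076, 0, 0, 0.01], [0, 0, 0, -0.094, 0, 0, 0.01]]]}}

```text
time: 17.68
eef_pos: [0.5875, -0.2915, 0.0506]
tcp_rot: [0.753, 0.658, 0.0, 0.002]
contact_force: [0.5, -0.3, -2.4]
opening: 0.247
```

```bash
python3 m.py; python3 - <<'E'
from h import *
for c in("scene","side"):
    b=read_camera(c)[:,:,::-1];x0,y0,x1,y1=(170,180,380,280) if c=="scene" else (130,130,260,260)
    cv2.imwrite(f"pics/{c}14.png",cv2.resize(b[y0:y1,x0:x1],None,fx=3.8,fy=3.8,interpolation=cv2.INTER_CUBIC))
E
```

```text
nose s -0.1209 lat -0.0012 z 0.0506 yaw 82.36 open 0.2472 Fpush 0.22465589346837112 [ 0.4633 -0.2885 -2.4103] [-0.0675  0.0214 -0.0038] 17.675
rel to s-.06: [ 0.1858  0.1057 -0.043 ] [-0.06   -0.0012  0.0017]
```

View pics/scene14.png

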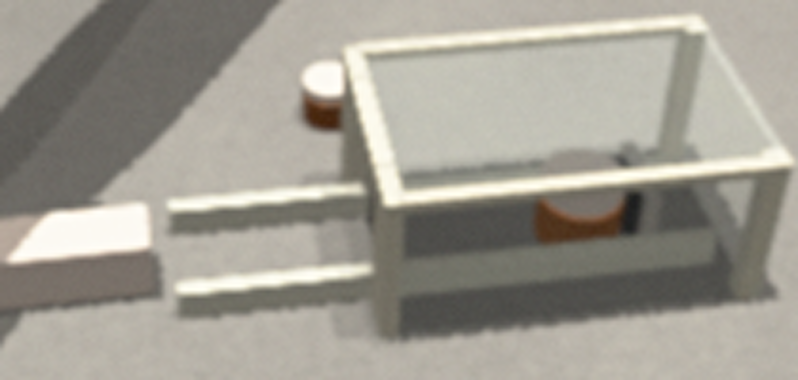

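View pics/side14.png

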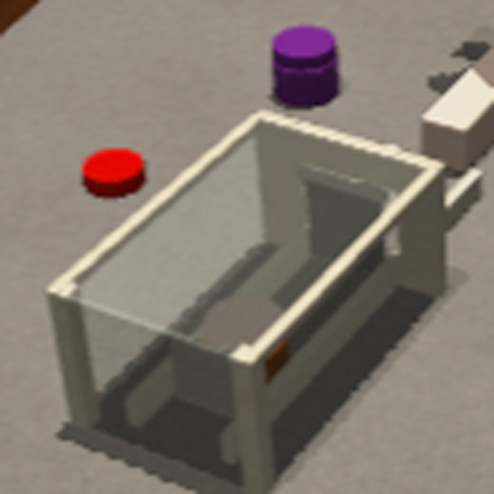

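Flap is shut, and the jar is upright at the pad (scene crop (582,200)). Next I'll set the bar down and release it.

>>> {"fn": "move_arm", "kwargs": {"plan": [[[0.1, 0.1, 0, -0.005, 0, 0.001, 0.01], [0.1, 0.1, 0, -0.005, 0, 0.002, 0.01], [0.1, 0.1, 0, -0.005, 0, 0.0028, 0.01], [0.1, 0.1, 0, -0.005, 0, 0.0032, 0.01], [0.1, 0.1, 0, -0.005, 0, 0.0032, 0.01]]]}}

```text
time: 18.4
eef_pos: [0.5871, -0.2969, 0.0479]
tcp_rot: [0.753, 0.658, 0.001, 0.001]
contact_force: [-0.7, 0.3, 0.4]
opening: 0.245
```

```bash
python3 m.py
```

```text
nose s -0.1263 lat -0.0014 z 0.0479 yaw 82.28 open 0.2450 Fpush -0.22935615625285896 [-0.7038  0.3253  0.3738] [0.2253 0.0385 0.0949] 18.4
rel to s-.06: [ 0.1203  0.0262 -0.1156] [-0.06   -0.0013 -0.0011]
```

Weight is off (Fz about 0), so the bar rests on the bench. Opening, then going straight up.

>>> {"fn": "move_arm", "kwargs": {"plan": [[[0, 0, 0, 0, 0, 0, 0.085], [0, 0, 0, 0, 0, 0, 0.085], [0, 0, 0, 0, 0, 0, 0.085], [0, 0, 0, 0, 0, 0, 0.085], [0, 0, 0, 0, 0, 0, 0.085]]]}}

```text
time: 19.02
eef_pos: [0.5871, -0.2969, 0.0479]
tcp_rot: [0.753, 0.658, 0.001, 0.001]
contact_force: [0.4, 0.6, 0.0]
opening: 0.996
```

>>> {"fn": "move_arm", "kwargs": {"plan": [[[0, 0, 0, 0, 0, -0.02, 0.085], [0, 0, 0, 0, 0, -0.06, 0.085], [0, 0, 0, 0, 0, -0.1, 0.085], [0, 0, 0, 0, 0, -0.14, 0.085], [0, 0, 0, 0, 0, -0.17, 0.085]]]}}

```text
time: 19.65
eef_pos: [0.5874, -0.2972, 0.2223]
tcp_rot: [0.753, 0.658, 0.001, 0.003]
contact_force: [0.1, -0.8, 0.4]
opening: 0.993
```

```bash
python3 m.py; python3 - <<'E'
from h import *
for c in("scene","side","wrist"):
    cv2.imwrite(f"pics/{c}15.png",read_camera(c)[:,:,::-1])
    if c!="wrist":
      for r in pinpoint(c,"jar_center")[:4]: print(c,r["p"],r["centre"],atz(c,r["centre"],.021))
d=np.array([np.cos(np.radians(82.4)),np.sin(np.radians(82.4)),0]);print("home jar expected near",np.array([.6255,.002,.021])+d*(.0946+.024))
E
```

```text
nose s -0.1266 lat -0.0018 z 0.2223 yaw 82.28 open 0.9932 Fpush 0.7773202886641162 [ 0.0637 -0.7927  0.4273] [-0.04    0.0471  0.0532] 19.65
rel to s-.06: [ 0.3521  0.1483 -0.1173] [-0.0596 -0.0027  0.1734]
scene 0.75 [256.1, 206.8] [0.5166 0.0078 0.021 ]
scene 0.67 [184.5, 302.3] [ 0.7373 -0.1879  0.021 ]
side 0.9 [211.4, 143.2] [ 0.745  -0.2048  0.021 ]
side 0.59 [266.6, 208.1] [0.5073 0.0219 0.021 ]
side 0.35 [247.7, 180.6] [ 0.5859 -0.0667  0.021 ]
home jar expected near [0.6412 0.1196 0.021 ]
```

View pics/scene15.png

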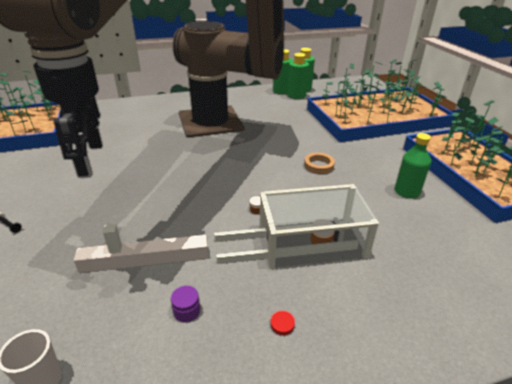

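View pics/wrist15.png

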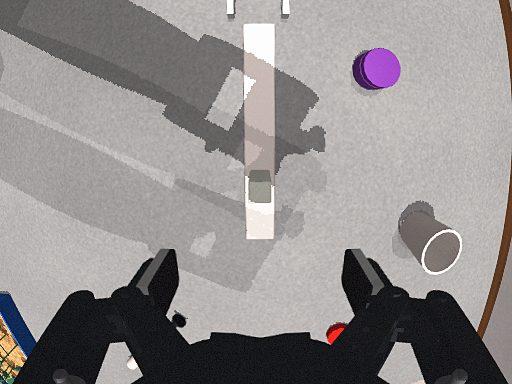

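View pics/side15.png

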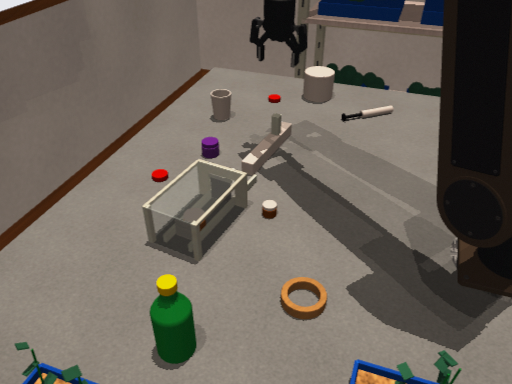

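The bar lies on the bench clear of the lane, with its post at (112,237) in the scene view. The jar stands at the pad at (322,238), the flap is shut, and the loose things are where they were. Handing in.

```bash
python3 -c "
from plant import ticket
print(ticket.sign_off())"
```

```text
the job is handed in; nothing more can be done
None
```

The jar stands upright against the reader pad, the flap is shut behind it, and the bar lies on the bench in front of the lane. I handed the job in at about 20 s of the allowed 51 s.

- **Push:** I gripped the bar by its post at 90 N and pushed the jar in by the nose. Sliding took about 4.3 N. The jar met the pad with the nose about 94 mm inside the flap's plane.
- **Press:** For the last 1.25 s of the press, the push force read 16.6 to 17.5 N. That is about 12 to 13 N beyond sliding, within the 5 to 20 N the reader allows. These are readings between moves, so a brief peak in between would not show.
- **Withdrawal and set-down:** I drew the bar straight out, set it down with no load left on the wrist, opened the gripper and lifted clear.

The last pictures show the jar at the pad, the flap shut, and nothing else moved that I could see.

Two things I could not confirm:
- The reader gives no signal I can see, so its registration is inferred from the force.
- In the final pictures the network reported the look-alike jars, but not the jar behind the clear wall. Its position is judged by eye and from where the bar stopped.

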